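# Pin the lens plate to its block and hold it home in the corner fences

### The job

Take the headed pin out of the holder and push it fully down through the holes of the lens plate and the aluminium block under it. Then press the pinned block home into the inside corner of the two dark fences, standing on the table with one long side flush against the long fence and one end against the short fence, and finish while still holding it there, pressing firmly against both fences at once. Leave everything else where it is.

Things in the scene. Friction and masses are not known exactly. Their poses are not given: they have to be found in the camera images.
- pin: Loose steel pin standing upright in any one of the holder's three holes; the only one with a head. Shank 10 mm diameter, 40 mm long, foot tapered to 6 mm over 4 mm; above it a ringed head 16 mm diameter, 22 mm tall; 40 g. Origin at the tip's centre, z up to the head. Origin 5 mm above the table in the holder; 18 mm above the block's underside when seated, the head resting on the lens plate.
- pin_tip (a point): Centre of the pin's lower tip (same as the pin's origin).
- pin_top (a point): Centre of the top of the pin's head, 62 mm above the tip.
- holder: Fixed black block, 125 x 34 x 30 mm (x, y, z), with three 12 mm holes in a row along its x axis, at x = -42, 0 and +42 mm, each 25 mm deep (floor 5 mm above the table). They hold the headed pin and two headless dowels. Origin at the centre of the underside.
- block: Loose aluminium block, 80 x 50 x 50 mm (x, y, z), 0.3 to 0.6 kg, standing on the table. Origin at the centre of its underside, x along its length. A 12 mm hole, 45 mm deep, goes down from its top at x = -24 mm, y = 0. It carries the lens plate; with the pin seated the highest point is the pin's head, 80 mm above the table.
- block_hole0 (a point): Centre of the mouth of the block's pin hole, on the block's top face 50 mm above its underside, under the lens plate.
- lens_plate: Loose aluminium plate 74 x 44 x 8 mm lying centred on the block's top, parallel to it, 90 g, held by gravity only until pinned. Origin at the centre of its underside. At x = -24 mm a 12 mm through hole with a 1.5 mm chamfer, over the block's hole; at x = +14 mm a low dark lens cell, 38 mm diameter, 10 mm high.
- plate_hole (a point): Centre of the mouth of the lens plate's pin hole, on the plate's upper face, 58 mm above the table; the pin enters here from above.
- corner: Fixed corner stop. Origin where the inner faces of the two fences meet, at table height; x runs along the long fence, y along the short one; their free ends point to -x and -y. The block belongs at x < 0, y < 0, standing on the bare table: home is its centre at x = -40, y = -25 mm, its long side parallel to x (either end first).
- fence_long: Long fence of the corner stop: fixed dark steel bar 120 mm long, 20 mm thick and only 15 mm high (bolt heads to 19 mm, seen only); its inner face is the plane y = 0 of the corner, from x = -120 mm to 0. Its origin is the corner's.
- fence_short: Short fence: the same kind of bar, 70 mm long; its inner face is the plane x = 0 of the corner, from y = -70 mm to 0. Its origin is the corner's. Fences and table are fixed and rigid, with high friction (near 1): rubbing on one of them can take up much of a push towards the other.
- short_dowel: Bystander: headless 10 mm dowel, 35 mm long, standing in the holder. Origin at its tip.
- long_dowel: Bystander: headless 10 mm dowel, 50 mm long, standing in the holder. Origin at its tip.
- post: Bystander: upright steel post, 25 mm diameter, 60 mm tall. Origin at the centre of its underside.
- lens_ring: Bystander: aluminium ring lying flat, 50 mm outer diameter, 12 mm high.
- screwdriver: Bystander: screwdriver lying on the table.
- micro_stage: Bystander: black translation stage, 80 x 65 x 28 mm, with a micrometer barrel.
- angle_block: Bystander: small aluminium block, 40 x 40 x 35 mm.

How it is judged:
By the outcome, as a careful person would: the job done as asked, in the order asked, and still so for the second after the job is handed in, while the arm keeps its last pose, push and grip.
It also fails if it takes over 72 s, if anything falls off the work surface, if the arm or the gripper's body presses on something with over 40 N, if the wrist force passes 120 N, or if a joint passes its speed limit or range.

### The arm

A 6-joint arm with a two-finger parallel gripper is mounted at the origin on the work surface. World frame = base frame: x ahead of the robot, y to its left, z up, the work surface at z = 0. Lengths are in m, angles in rad, forces in N, time in s.
With the tool pointing down it reaches from about 0.275 to 1 m from the base axis. Payload 8.4 kg.
Tool frame: the origin (TCP) lies between the finger pads; the fingertips stand 11 mm ahead of it and the grasp point (between the pads) lies 8 mm behind it; z points along the fingers, y is the line along which they close (so a half turn about z gives the same grasp; the last joint's range is limited). The gripper opens to 85 mm and grips with 20 to 120 N. Pads are 22 mm wide; open, the fingers measure 114 mm over their backs; the gripper's body (76 mm by 85 mm) begins 54 mm behind the grasp point. The pads swing forward as they close: fully open they stand 13 mm farther back than shut.
Start: joints at [1.289, 0.353, 1.633, -0, 1.155, -0.002], TCP at [0.173, 0.601, 0.242] pointing down, gripper open.
Joint ranges: [-2.63, 2.63], [-0.92, 2.1], [0.06, 2.66], [-1.3, 4.44], [0, 2.69], [-3.02, 3.02]. Speed limits (rad/s): [2.22, 2.22, 2.79, 3.14, 3.14, 3.14].

### API

Orientations are given as a unit quaternion [w, x, y, z].
In Python, from plant import r, capture, camera_info gives the robot as it stands.
- The arm moves only by the shell command python3 -m handwheel 'ROWS' [OPENING]. ROWS is JSON, a list of rows, each an object of numbers: "tx", "ty", "tz": the shift along the world's x, y, z each as a share of 0.2 m, from -1 to 1; "rx", "ry", "rz": the turn, a rotation vector about the world's x, y, z each as a share of pi rad, from -1 to 1. In form: [{"tx": .., "ty": .., "tz": .., "rx": .., "ry": .., "rz": ..}, ...]. A call has 1 to 8 rows; each row is the pose to reach, as a shift and turn from the pose commanded when the call began, turning the shorter way round; what a row does not reach only later rows make up. A row lasts 1/8 s, in which the tool goes at most 62.5 mm and 10.7 degrees, less where a joint would pass 70% of its speed; a pose out of reach is approached as far as the arm can. A call with a number of a shift or a turn outside -1 to 1 is refused whole. A call with a gripper value outside its range is refused whole. OPENING is the opening, from -1 (shut) to 1 (fully open), set as the call begins (- or left out, the last holds). The fingers move at their own pace and stop on an object; the grip force is fixed at half the most. Time passes only in rows, so rows that repeat a pose let the fingers close. It gives the time, the measured TCP pose, the force, the opening and the grip force at its end, in the units of the state.
- r.sense(): the state, without advancing time (a new reading comes with each control period).
- capture(name): name is "side" or "top"; returns the picture (384x512x3 uint8, red, green, blue); there is no depth.
- camera_info(name): a dict with "mtx" (3x3 intrinsics, pixels), "k1" (the pictures are not rectified: a ray, as slopes to the right and down, at radius r is drawn at 1 + k1 r^2 times it, then the intrinsics apply), "R" (3x3) and "t" (3): a world point X has camera coordinates R X + t. Camera axes: x right, y down, z forward; pixel columns grow to the right and rows downward; lengths in m; the calibration is good to about 2 mm. A picture is of the moment at which its call begins. camera_info takes no time and is no camera call.
- r.close_job(): hands the job in; it is judged then, once.
The state is a dict: "t": time; "q": joint angles; "joint_velocities": joint speeds; "effort": joint torques, N m; "tool_pos": TCP position; "tool_rot": TCP orientation; "ft_force": force on the tool from outside, world axes, zero at the start; "ft_torque": the same for the moment, N m; "finger_gap": finger opening in m; "gripper_force": force on a finger pad.
Only numpy, scipy, OpenCV 4.12 (cv2) and the standard library are available. Lean on these libraries where they do the work, as an engineer would, in place of code of your own. Each camera call takes 0.05 s, during which the arm holds its last target. There are 200 camera calls.

## Working session

There is one attempt and no reset: what is moved stays moved. The work goes in short steps, Python scripts to look and compute and a shell command to move; the robot and the scene stay as the last step left them, time stands still between calls to the robot, and variables do not carry over. Pictures are saved under pics/ and viewed, at most 10 in all, crops included, and the job is handed in when it is done.

```bash
mkdir -p pics; ls; cat > h.py <<'E'
import numpy as np, cv2
from plant import r, capture, camera_info
def und(name,uv):
    c=camera_info(name);K=np.array(c["mtx"]);d=(np.array(uv,float)-K[:2,2])/[K[0,0],K[1,1]]
    rd=np.hypot(*d); s=rd
    for _ in range(50): s=rd/(1+c["k1"]*s*s)
    d=d*(s/rd) if rd>0 else d
    R=np.array(c["R"]);t=np.array(c["t"])
    v=R.T@np.array([d[0],d[1],1.]); return -R.T@t, v/np.linalg.norm(v)
def onz(name,uv,z):
    o,v=und(name,uv); return o+v*(z-o[2])/v[2]
def tri(n1,p1,n2,p2):
    o1,v1=und(n1,p1);o2,v2=und(n2,p2)
    A=np.stack([v1,-v2],1);s=np.linalg.lstsq(A,o2-o1,rcond=None)[0]
    a=o1+s[0]*v1;b=o2+s[1]*v2; return (a+b)/2,np.linalg.norm(a-b)
def proj(name,X):
    c=camera_info(name);p=np.array(c["R"])@np.array(X)+np.array(c["t"]);d=p[:2]/p[2]
    d=d*(1+c["k1"]*(d@d)); K=np.array(c["mtx"]); return K[:2,:2]@d+K[:2,2]
def snap(name,f,box=None,s=1):
    im=capture(name)[:,:,::-1]; cv2.imwrite("pics/raw_"+f,im)
    if box: im=im[box[1]:box[3],box[0]:box[2]]
    cv2.imwrite("pics/"+f,cv2.resize(im,None,fx=s,fy=s,interpolation=cv2.INTER_CUBIC)); 
E
python3 - <<'E'
from h import *
for n in("side","top"):
    c=camera_info(n);print(n,c["mtx"],c["k1"],-np.array(c["R"]).T@c["t"],np.array(c["R"])[2])
    snap(n,n+"0.png",None,1.5)
print(r.sense())
E
```

```text
pics
side [[445.07010735   0.         251.31915055]
 [  0.         445.07010735 184.5229378 ]
 [  0.           0.           1.        ]] -0.11492687945887674 [ 0.12049432 -0.62171147  0.73911697] [ 0.39053763  0.65234529 -0.6495583 ]
top [[400.56694555   0.         252.94044283]
 [  0.         400.56694555 193.89821629]
 [  0.           0.           1.        ]] 0.035773360775756505 [0.447864   0.02263748 1.00982924] [ 0.11849785  0.02096526 -0.99273295]
{'t': 0.1, 'q': array([ 1.28858952e+00,  3.53588653e-01,  1.63408033e+00, -1.78891780e-05,
        1.15517870e+00, -2.37706714e-03]), 'joint_velocities': array([ 0.00019902, -0.00264098, -0.00128488,  0.000326  ,  0.00239224,
        0.0002697 ]), 'effort': array([ 1.37211449e-03, -6.06356192e+01, -3.42821252e+01, -1.92634968e-05,
        3.94032089e-03, -3.45200544e-05]), 'tool_pos': array([0.1724947 , 0.60028885, 0.24162184]), 'tool_rot': array([-8.08914555e-05,  1.39455206e-01,  9.90228182e-01, -6.22335309e-04]), 'ft_force': array([ 0.05862994,  0.00318939, -0.11213531]), 'ft_torque': array([0.03769104, 0.04408905, 0.00958139]), 'gripper_force': 0.0, 'finger_gap': 0.08540429747030417}
```

View pics/side0.png

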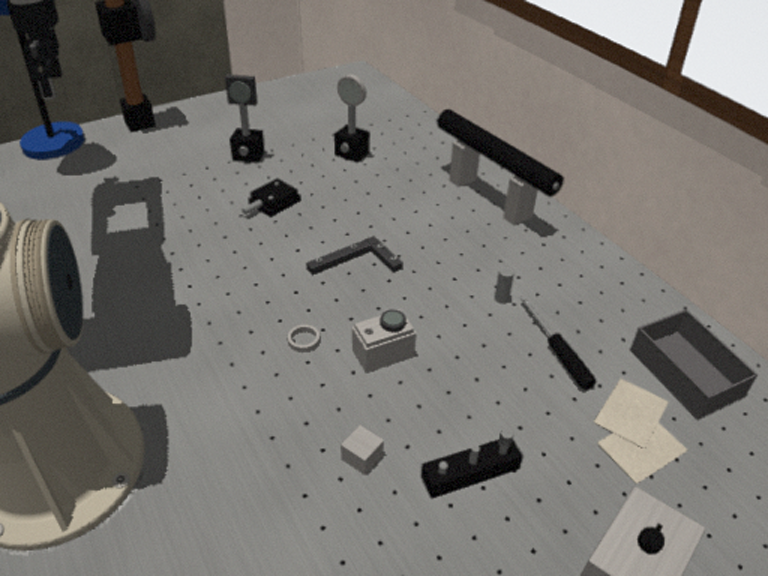

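View pics/top0.png

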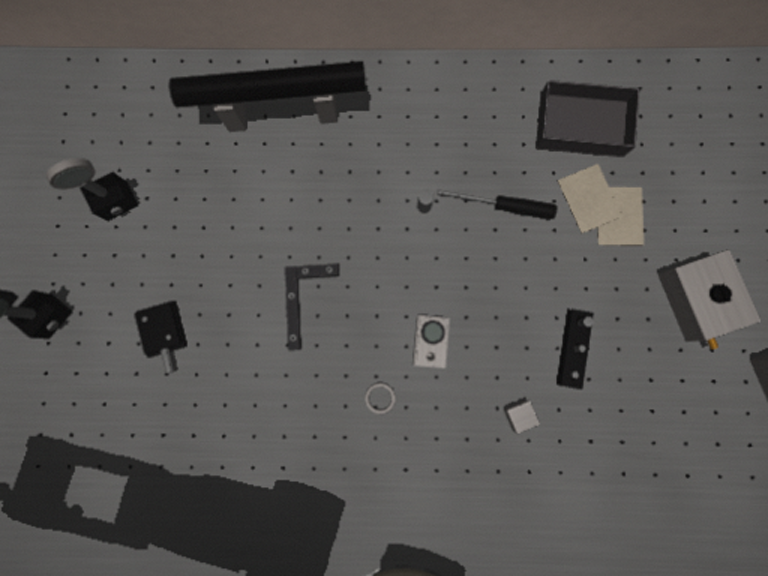

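The side view shows the holder at about (470,465), with its tallest peg at the right end (505,440). The block is at (384,340) with the lens away from the robot, and the corner is at (375,243). In the top view the holder is at (575,348), the block at (432,342) and the inside corner at (300,277). I'll take enlarged crops next.

```bash
python3 - <<'E'
from h import *
t=cv2.imread("pics/raw_top0.png");s=cv2.imread("pics/raw_side0.png")
def c(im,x,y,w,h,k): return cv2.resize(im[y:y+h,x:x+w],None,fx=k,fy=k,interpolation=cv2.INTER_CUBIC)
a=np.hstack([c(t,365,200,40,60,5),c(t,268,200,40,60,5),c(t,185,170,80,60,5)])
b=np.hstack([c(s,276,280,80,60,5),c(s,228,195,60,60,5),np.zeros((300,100,3),np.uint8)])
o=np.vstack([a,b]); o=np.clip(o.astype(float)*1.5,0,255).astype(np.uint8)
cv2.imwrite("pics/c1.png",o)
o=c(s,200,150,80,60,10); o=np.clip(o.astype(float)*1.5,0,255).astype(np.uint8)
cv2.imwrite("pics/c2.png",o)
E
```

```text
(no output)
```

View pics/c1.png

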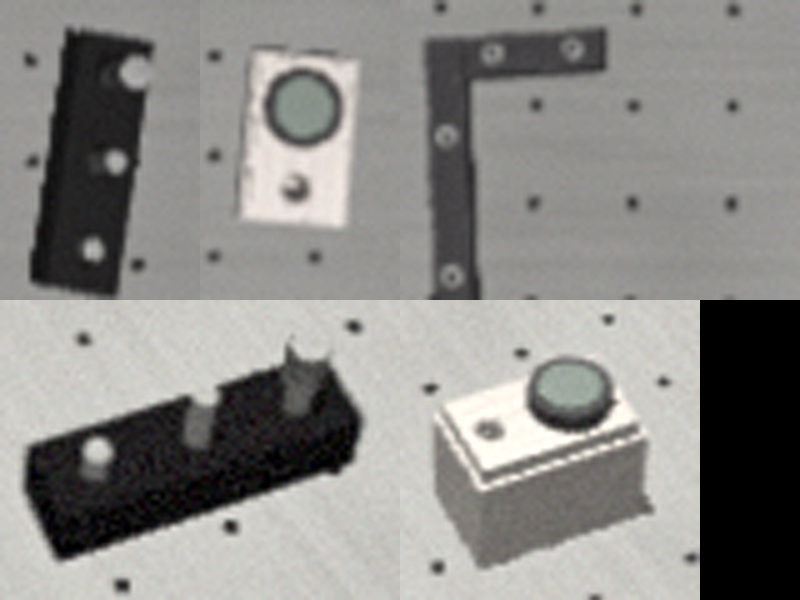

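View pics/c2.png

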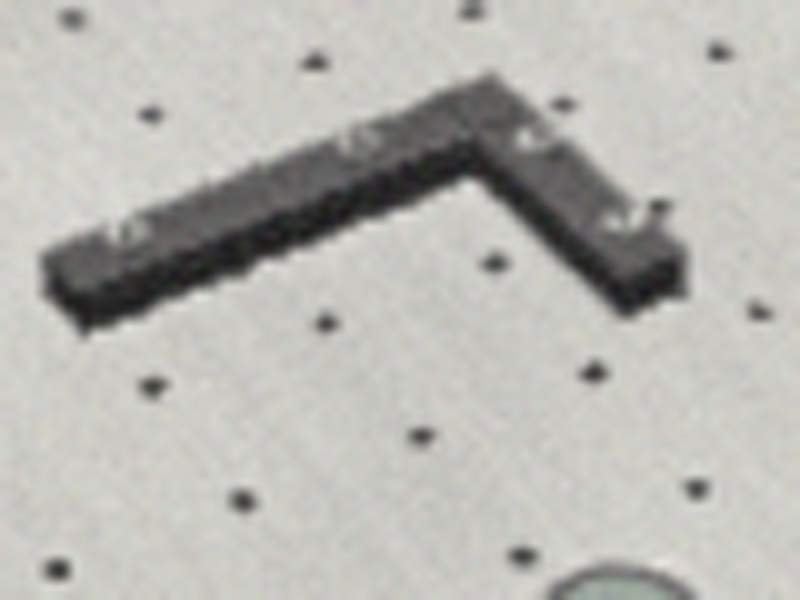

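The headed pin is in the far (+x) hole of the holder, with its head at top-view pixel (392,214). The plate hole is at about (326,237) in the top view. The inside corner is at (278.6,185.2) in the top view at fence-top height, and at (246.7,167.5) in the side view at table height.

```bash
python3 - <<'E'
from h import *
np.set_printoptions(precision=4,suppress=True)
t=cv2.imread("pics/raw_top0.png",0);s=cv2.imread("pics/raw_side0.png",0)
def blob(im,x,y,w,h,th,inv=False):
    m=(im[y:y+h,x:x+w]>th).astype(np.uint8)
    if inv:m=1-m
    n,l,st,c=cv2.connectedComponentsWithStats(m); 
    return [(c[i]+[x,y],st[i,4],st[i,2:4],np.argwhere(l==i)[:,::-1]+[x,y]) for i in range(1,n) if st[i,4]>3]
print("top holder bright")
for b in blob(t,375,205,22,55,75): print(b[:3])
print("levels",t[214,392],t[232,387],np.median(t[200:260,365:405]),t[237,320],s[260,245])
for th in(120,):
  bs=max(blob(t,268,200,40,60,th),key=lambda b:b[1])
  hull=cv2.convexHull(bs[3].astype(np.int32)); rc=cv2.minAreaRect(hull);bp=cv2.boxPoints(rc);print("plate/top",bs[1],rc)
  for p in bp: print(p,onz("top",p,.058))
print("dark in plate");
for b in blob(t,320,230,13,12,115,True): print(b[:3],onz("top",b[0],.058))
print("side hole")
for b in blob(s,238,214,14,14,115,True): print(b[:3])
# hole candidates
ph_t=(326.8,237.1);ph_s=((88.5)/5+228-.4,(430-300)/5+195-.4)
print("hole tri",tri("top",ph_t,"side",ph_s))
# lens centre
print("lens tri",tri("top",(268+303/5-.4,200+106/5-.4),"side",(228+170/5-.4,195+86/5-.4)))
print("pin tri",tri("top",(391.6,214.1),"side",(276+307/5-.4,280+46/5-.4)), onz("top",(391.6,214.1),.067))
print("dowels",onz("top",(387.8,231.8),.055),onz("top",(383.2,249.6),.04), tri("top",(387.8,231.8),"side",(276+205/5-.4,280+95/5-.4)),tri("top",(383.2,249.6),"side",(276+97/5-.4,280+150/5-.4)))
print("corner", onz("top",(278.6,185.2),.015),onz("side",(246.7,167.5),0),tri("top",(278.6,185.2),"side",(246.5,164.3)))
# long fence inner bottom edge side, short fence
for p in((84,333),(160,305),(300,250),(472,180),(628,318),(550,248)): 
  q=(200+p[0]/10-.45,150+p[1]/10-.45);print("side fence",onz("side",q,0))
for p in((470,78),(476,298),(605,72)):
  q=(185+p[0]/5-.4,170+p[1]/5-.4);print("top fence",onz("top",q,.015))
for p in((65,28),(155,42),(118,297),(30,285)):print("holder",onz("top",(365+p[0]/5-.4,200+p[1]/5-.4),.03))
E
```

```text
top holder bright
(array([375.6061, 211.303 ]), np.int32(33), array([ 3, 17], dtype=int32))
(array([393.0364, 233.6887]), np.int32(302), array([18, 55], dtype=int32))
(array([387.6429, 231.7857]), np.int32(14), array([4, 5], dtype=int32))
(array([383.1538, 249.5385]), np.int32(13), array([4, 4], dtype=int32))
(array([378.2308, 258.6923]), np.int32(13), array([9, 2], dtype=int32))
levels 107 110 96.0 100 135
plate/top 435 ((287.5655517578125, 227.71380615234375), (21.176597595214844, 33.38428497314453), 4.763641834259033)
[275.6276 243.469 ] [ 0.4445 -0.0121  0.058 ]
[278.4 210.2] [ 0.523  -0.0183  0.058 ]
[299.5035 211.9586] [ 0.5194 -0.0683  0.058 ]
[296.7311 245.2276] [ 0.441  -0.0617  0.058 ]
dark in plate
(array([326. , 235.5]), np.int32(156), array([13, 12], dtype=int32)) [ 0.4646 -0.1303  0.058 ]
side hole
(array([245.3529, 220.5294]), np.int32(17), array([6, 4], dtype=int32))
(array([240.25, 223.5 ]), np.int32(8), array([5, 8], dtype=int32))
(array([238.4, 226.2]), np.int32(5), array([2, 3], dtype=int32))
hole tri (array([ 0.4403, -0.11  ,  0.1362]), np.float64(0.0432729382764
[... 256 characters left out ...]
y([ 0.4746, -0.2739,  0.0574]), np.float64(0.0014511890777082488)) (array([ 0.433 , -0.2665,  0.0431]), np.float64(0.0011893149939466085))
corner [ 0.5892 -0.0204  0.015 ] [0.5892 0.1872 0.    ] (array([0.5289, 0.0029, 0.1684]), np.float64(0.082972721027506))
side fence [0.4708 0.1801 0.    ]
side fence [0.4929 0.1806 0.    ]
side fence [0.535 0.183 0.   ]
side fence [0.5892 0.187  0.    ]
side fence [0.5961 0.1177 0.    ]
side fence [0.5929 0.1521 0.    ]
top fence [ 0.5892 -0.0204  0.015 ]
top fence [ 0.4794 -0.0238  0.015 ]
top fence [ 0.5928 -0.0878  0.015 ]
holder [ 0.5401 -0.2603  0.03  ]
holder [ 0.5338 -0.3032  0.03  ]
holder [ 0.4113 -0.2818  0.03  ]
holder [ 0.4163 -0.2404  0.03  ]
```

I forgot the composite's column offsets for the block and corner crops. I'll redo those.

```bash
python3 - <<'E'
from h import *
np.set_printoptions(precision=4,suppress=True)
P=lambda x0,y0,k,ox,oy:lambda p:(ox+(p[0]-x0)/k-.4,oy+(p[1]-y0)/k-.4)
T=P(200,0,5,268,200);C=P(400,0,5,185,170);S=P(400,300,5,228,195);S2=P(0,0,10,200,150)
t=cv2.imread("pics/raw_top0.png",0)
print("hole",tri("top",T((296,188)),"side",S((490,430))),onz("top",T((296,188)),.058),onz("side",S((490,430)),.058))
print("lens",tri("top",T((303,106)),"side",S((570,386))),onz("top",T((303,106)),.068))
print("corner",tri("top",C((470,78)),"side",S2((472,145))),onz("side",S2((472,180)),0))
for p in((470,78),(476,298),(605,72)):print("top fence",onz("top",C(p),.015))
for p in((436,410),(483,490),(648,436)):print("block top corner side",onz("side",S(p),.05))
for p in((484,568),(652,512)):print("block bottom corner side",onz("side",S(p),0))
q=r.sense()["tool_rot"];print(q)
E
```

```text
hole (array([ 0.4587, -0.0378,  0.0607]), np.float64(0.0015678294615139197)) [ 0.4595 -0.0383  0.058 ] [ 0.4593 -0.0352  0.058 ]
lens (array([ 0.4968, -0.0404,  0.0712]), np.float64(0.0014376503283401666)) [ 0.4976 -0.0409  0.068 ]
corner (array([0.5863, 0.1805, 0.0173]), np.float64(0.0015077267904639409)) [0.5892 0.1867 0.    ]
top fence [0.5873 0.1805 0.015 ]
top fence [0.4772 0.1744 0.015 ]
top fence [0.591  0.1126 0.015 ]
block top corner side [ 0.4487 -0.006   0.05  ]
block top corner side [ 0.4431 -0.058   0.05  ]
block top corner side [ 0.5216 -0.065   0.05  ]
block bottom corner side [ 0.4439 -0.0582  0.    ]
block bottom corner side [ 0.5263 -0.0661  0.    ]
[-0.0001  0.1395  0.9902 -0.0006]
```

The points are consistent with the given sizes:
- Pin: (0.516, -0.281), top at z about 0.067, with holder yaw -8.6°.
- Plate hole: (0.4594, -0.037), with block yaw -4.8°.
- Corner: (0.588, 0.182), yaw +3.2°.

Next I'll move over the pin.

```bash
python3 -m handwheel '[{"tx":0.12,"ty":-0.3},{"tx":0.24,"ty":-0.6},{"tx":0.36,"ty":-0.9,"rz":0.041},{"tx":0.36,"ty":-0.9,"rz":0.041}]' 0
python3 -m handwheel '[{"tx":0.12,"ty":-0.3},{"tx":0.24,"ty":-0.6},{"tx":0.36,"ty":-0.9},{"tx":0.36,"ty":-0.9}]'
```

```text
validation failed for argument at $[0]...
validation failed for argument at $[0]...
```

```bash
python3 -m handwheel '[{"tx":0.12,"ty":-0.3,"tz":0,"rx":0,"ry":0,"rz":0.02},{"tx":0.24,"ty":-0.6,"tz":0,"rx":0,"ry":0,"rz":0.041},{"tx":0.36,"ty":-0.9,"tz":0,"rx":0,"ry":0,"rz":0.041},{"tx":0.36,"ty":-0.9,"tz":0,"rx":0,"ry":0,"rz":0.041}]' 0
```

```text
t: 0.6
tool_pos: [0.2451, 0.4172, 0.242]
tool_rot: [-0.0, 0.077, 0.997, -0.001]
ft_force: [-0.7, 0.3, 0.0]
finger_gap: 0.0431
gripper_force: 0.0
```

```bash
for i in 1 2 3; do python3 -m handwheel '[{"tx":0.113,"ty":-0.291,"tz":0,"rx":0,"ry":0,"rz":0},{"tx":0.226,"ty":-0.582,"tz":0,"rx":0,"ry":0,"rz":0},{"tx":0.339,"ty":-0.873,"tz":0,"rx":0,"ry":0,"rz":0}]' | sed -n 2,3p; done
python3 -m handwheel '[{"tx":0.113,"ty":-0.291,"tz":-0.2,"rx":0,"ry":0,"rz":0},{"tx":0.226,"ty":-0.582,"tz":-0.4,"rx":0,"ry":0,"rz":0},{"tx":0.339,"ty":-0.873,"tz":-0.6,"rx":0,"ry":0,"rz":0},{"tx":0.339,"ty":-0.873,"tz":-0.6,"rx":0,"ry":0,"rz":0}]'
python3 - <<'E'
from h import *
for n in("top","side"):
    im=capture(n)[:,:,::-1]; cv2.imwrite("pics/raw_%s1.png"%n,im)
t=cv2.imread("pics/raw_top1.png");s=cv2.imread("pics/raw_side1.png")
o=np.hstack([cv2.resize(t[180:260,350:430],None,fx=5,fy=5),cv2.resize(s[250:330,300:380],None,fx=5,fy=5)])
cv2.imwrite("pics/c3.png",np.clip(o*1.4,0,255).astype(np.uint8))
E
```

```text
tool_pos: [0.3129, 0.2453, 0.2424]
tool_rot: [0.0, 0.075, 0.997, 0.0]
tool_pos: [0.3812, 0.0702, 0.2427]
tool_rot: [0.001, 0.075, 0.997, 0.0]
tool_pos: [0.4492, -0.1049, 0.2424]
tool_rot: [0.001, 0.076, 0.997, 0.0]
t: 2.22
tool_pos: [0.5165, -0.2795, 0.12]
tool_rot: [-0.001, 0.076, 0.997, 0.0]
ft_force: [1.0, 0.5, 0.7]
finger_gap: 0.0427
gripper_force: 0.0
```

View pics/c3.png

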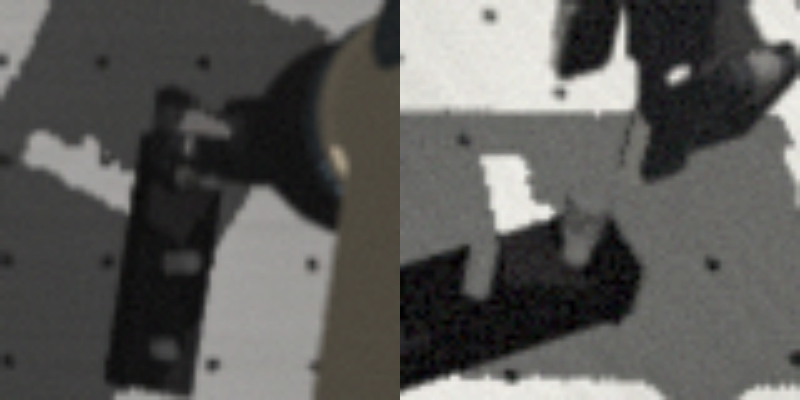

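The gripper straddles the pin head: the top crop shows it between the fingers at about (180,130), and the side crop shows the pin at (585,225) below them. I'll descend and grip.

```bash
python3 -m handwheel '[{"tx":0,"ty":-0.006,"tz":-0.1,"rx":0,"ry":0,"rz":0},{"tx":0,"ty":-0.006,"tz":-0.2,"rx":0,"ry":0,"rz":0},{"tx":0,"ty":-0.006,"tz":-0.28,"rx":0,"ry":0,"rz":0},{"tx":0,"ty":-0.006,"tz":-0.3,"rx":0,"ry":0,"rz":0}]'
python3 -m handwheel '[{"tx":0,"ty":0,"tz":0,"rx":0,"ry":0,"rz":0},{"tx":0,"ty":0,"tz":0,"rx":0,"ry":0,"rz":0},{"tx":0,"ty":0,"tz":0,"rx":0,"ry":0,"rz":0},{"tx":0,"ty":0,"tz":0,"rx":0,"ry":0,"rz":0}]' -1
```

```text
t: 2.82
tool_pos: [0.5156, -0.2781, 0.0615]
tool_rot: [-0.001, 0.075, 0.997, 0.0]
ft_force: [-0.5, 0.3, -0.0]
finger_gap: 0.0427
gripper_force: 0.0
t: 3.32
tool_pos: [0.5162, -0.2792, 0.0629]
tool_rot: [0.001, 0.075, 0.997, -0.0]
ft_force: [0.1, 1.1, 4.5]
finger_gap: 0.0133
gripper_force: 58.7
```

```bash
python3 -m handwheel '[{"tx":0,"ty":0,"tz":0.1,"rx":0,"ry":0,"rz":0},{"tx":0,"ty":0,"tz":0.25,"rx":0,"ry":0,"rz":0},{"tx":0,"ty":0,"tz":0.45,"rx":0,"ry":0,"rz":0},{"tx":0,"ty":0,"tz":0.45,"rx":0,"ry":0,"rz":0}]'
python3 -m handwheel '[{"tx":-0.1,"ty":0.3,"tz":0,"rx":0,"ry":0,"rz":0},{"tx":-0.2,"ty":0.6,"tz":0,"rx":0,"ry":0,"rz":0.01},{"tx":-0.27,"ty":0.85,"tz":0,"rx":0,"ry":0,"rz":0.021},{"tx":-0.27,"ty":0.85,"tz":0,"rx":0,"ry":0,"rz":0.021},{"tx":-0.27,"ty":0.85,"tz":0,"rx":0,"ry":0,"rz":0.021}]'
python3 - <<'E'
from h import *
for n in("top","side"):
    im=capture(n)[:,:,::-1]; cv2.imwrite("pics/raw_%s2.png"%n,im)
X=r.sense()["tool_pos"]
ps=proj("side",X-[0,0,.03]);pt=proj("top",X);print(ps,pt)
def c(f,p):
    im=cv2.imread(f);x,y=int(p[0])-40,int(p[1])-40;print(f,x,y);return cv2.resize(im[y:y+80,x:x+80],None,fx=5,fy=5)
o=np.hstack([c("pics/raw_top2.png",pt),c("pics/raw_side2.png",ps)])
cv2.imwrite("pics/c4.png",np.clip(o*1.4,0,255).astype(np.uint8))
E
```

```text
t: 3.82
tool_pos: [0.5175, -0.2799, 0.1553]
tool_rot: [0.003, 0.075, 0.997, -0.001]
ft_force: [0.3, 0.3, -1.8]
finger_gap: 0.0133
gripper_force: 58.9
t: 4.45
tool_pos: [0.4619, -0.109, 0.152]
tool_rot: [-0.0, 0.042, 0.999, -0.0]
ft_force: [0.5, -0.5, -0.5]
finger_gap: 0.0131
gripper_force: 58.9
[265.96729726 220.60411799] [323.38781923 235.82121606]
pics/raw_top2.png 283 195
pics/raw_side2.png 225 180
```

View pics/c4.png

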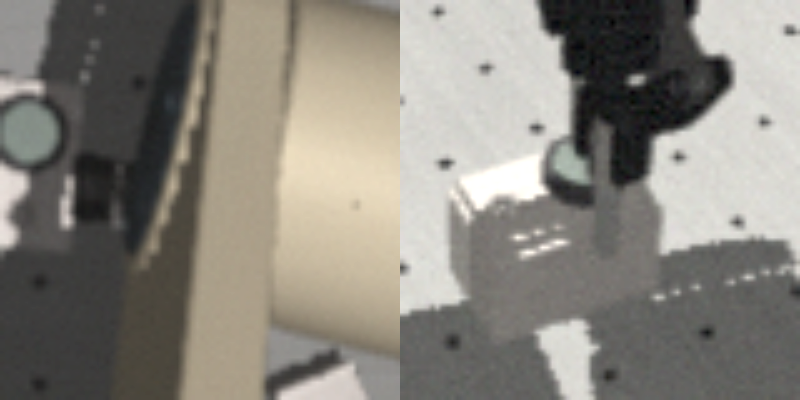

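The pin hangs upright from the gripper, with its tip at side pixel (265.8,229.6). I'll compute the tip position in that view and compare it with the hole in the same view.

```bash
python3 - <<'E'
from h import *
np.set_printoptions(precision=4,suppress=True)
X=r.sense()["tool_pos"];print(X)
s=cv2.imread("pics/raw_side2.png",0)
print(s[200:234:2,258:274])
tip=X-[0,0,.0579]
print("tip exp px",proj("side",tip), "head bottom",proj("side",tip+[0,0,.04]))
print("tip from px",onz("side",(265.8,229.0),tip[2]),onz("side",(265.8,230),tip[2]))
E
```

```text
[ 0.4622 -0.1097  0.1521]
[[144  91  45  20  22  21  14  17  23  15  17  17  23   6  14  16]
 [144  79  30  13  20  16  23  16  22  17  20  24  20  16  13  14]
 [145  77  31  13  14  36  57  47  30  19  21  26  24  21  22  22]
 [145  78  30   9  28  50  65  79  69  49  13  27  26  21  23  16]
 [ 95  70  22   7  31  55  63  74  72  37  16  20  14  26  20  19]
 [125 112  42  22  26  51  75  78  72  37  14  22  15  22  19  15]
 [131 125 125 112  77  49  69  77  69  21  11  24  19  19  18  17]
 [127 131 130 118  84  53  71  73  70  28  18  13  23  27  22  23]
 [ 46  64  87 100  96  75  75  82  73  45  23  23  35  53  66  87]
 [ 33  35  35  34  34  51  69  77  76  77  66  72  86  87  83  85]
 [ 44  42  38  37  29  42  71  71  71  74  71  83  87  88  84  81]
 [ 87  81  89  87  88  83  71  73  71  77  78  87  88  83  84  82]
 [ 87  90  86  85  86  81  72  71  74  73  70  85  84  84  85  84]
 [ 88  88  85  88  84  80  72  70  74  74  72  83  82  89  82  83]
 [129  91  81  81  85  75  71  72  75  73  76  79  85  82  87  83]
 [ 85  83  79  86  78  78  79  72  72  69  78  87  84  85  83  86]
 [ 84  83  83  85  87  77  86  83  84  85  81  83  83  86  85  86]]
tip exp px [265.4193 230.4842] head bottom [266.2117 216.1857]
tip from px [ 0.465  -0.1066  0.0942] [ 0.4636 -0.1089  0.0942]
```

```bash
python3 -m handwheel '[{"tx":-0.019,"ty":0.2,"tz":0,"rx":0,"ry":0,"rz":0},{"tx":-0.019,"ty":0.369,"tz":0,"rx":0,"ry":0,"rz":0},{"tx":-0.019,"ty":0.369,"tz":-0.1,"rx":0,"ry":0,"rz":0},{"tx":-0.019,"ty":0.369,"tz":-0.15,"rx":0,"ry":0,"rz":0},{"tx":-0.019,"ty":0.369,"tz":-0.15,"rx":0,"ry":0,"rz":0}]'
python3 - <<'E'
from h import *
im=capture("side")[:,:,::-1]; cv2.imwrite("pics/raw_side3.png",im)
X=r.sense()["tool_pos"];print(X,proj("side",X-[0,0,.0579]))
o=cv2.resize(im[190:250,215:275],None,fx=9,fy=9,interpolation=cv2.INTER_CUBIC)
cv2.imwrite("pics/c5.png",np.clip(o*1.4,0,255).astype(np.uint8))
E
```

```text
t: 5.18
tool_pos: [0.4576, -0.0358, 0.1215]
tool_rot: [-0.001, 0.043, 0.999, 0.0]
ft_force: [-0.4, -0.3, -0.5]
finger_gap: 0.0132
gripper_force: 59.0
[ 0.45801276 -0.03580333  0.12205669] [245.22788857 218.96203428]
```

View pics/c5.png

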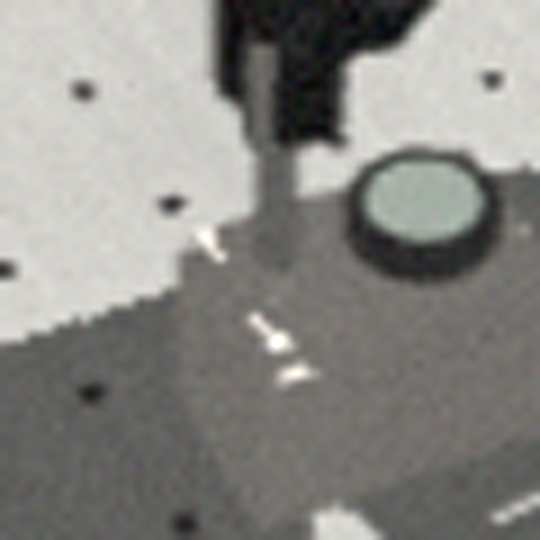

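The tip is at side pixel (245.5,219.3), right above the hole at (245.6,220.6). I'll insert it in steps.

```bash
python3 -m handwheel '[{"tx":0.002,"ty":0,"tz":-0.03,"rx":0,"ry":0,"rz":0},{"tx":0.002,"ty":0,"tz":-0.05,"rx":0,"ry":0,"rz":0},{"tx":0.002,"ty":0,"tz":-0.07,"rx":0,"ry":0,"rz":0},{"tx":0.002,"ty":0,"tz":-0.07,"rx":0,"ry":0,"rz":0}]'
```

```text
t: 5.72
tool_pos: [0.4582, -0.0351, 0.108]
tool_rot: [-0.0, 0.042, 0.999, 0.0]
ft_force: [0.2, -0.1, -0.4]
finger_gap: 0.0135
gripper_force: 59.0
```

```bash
python3 -m handwheel '[{"tx":0,"ty":0,"tz":-0.02,"rx":0,"ry":0,"rz":0},{"tx":0,"ty":0,"tz":-0.04,"rx":0,"ry":0,"rz":0},{"tx":0,"ty":0,"tz":-0.05,"rx":0,"ry":0,"rz":0},{"tx":0,"ty":0,"tz":-0.05,"rx":0,"ry":0,"rz":0}]'
```

```text
t: 6.22
tool_pos: [0.4582, -0.0351, 0.0981]
tool_rot: [-0.0, 0.042, 0.999, -0.0]
ft_force: [-0.4, 0.5, 0.7]
finger_gap: 0.0133
gripper_force: 59.0
```

```bash
python3 -m handwheel '[{"tx":0,"ty":0,"tz":-0.04,"rx":0,"ry":0,"rz":0},{"tx":0,"ty":0,"tz":-0.07,"rx":0,"ry":0,"rz":0},{"tx":0,"ty":0,"tz":-0.09,"rx":0,"ry":0,"rz":0},{"tx":0,"ty":0,"tz":-0.09,"rx":0,"ry":0,"rz":0}]'
```

```text
t: 6.72
tool_pos: [0.4581, -0.0351, 0.0799]
tool_rot: [-0.0, 0.042, 0.999, -0.0]
ft_force: [-0.1, -1.6, -0.9]
finger_gap: 0.0132
gripper_force: 59.0
```

```bash
python3 -m handwheel '[{"tx":0,"ty":0,"tz":-0.012,"rx":0,"ry":0,"rz":0},{"tx":0,"ty":0,"tz":-0.022,"rx":0,"ry":0,"rz":0},{"tx":0,"ty":0,"tz":-0.022,"rx":0,"ry":0,"rz":0}]'
python3 -m handwheel '[{"tx":0,"ty":0,"tz":-0.005,"rx":0,"ry":0,"rz":0},{"tx":0,"ty":0,"tz":-0.01,"rx":0,"ry":0,"rz":0},{"tx":0,"ty":0,"tz":-0.01,"rx":0,"ry":0,"rz":0}]'
```

```text
t: 7.1
tool_pos: [0.4585, -0.0351, 0.0761]
tool_rot: [0.0, 0.042, 0.999, -0.0]
ft_force: [-1.0, -0.3, 3.5]
finger_gap: 0.0134
gripper_force: 59.6
t: 7.48
tool_pos: [0.4588, -0.0352, 0.0756]
tool_rot: [0.0, 0.042, 0.999, -0.0]
ft_force: [-7.5, -0.1, 29.7]
finger_gap: 0.0128
gripper_force: 62.2
```

The pin is seated at the expected height and pushing down meets a hard stop at 30 N. I'll relieve the push, release, rise and look.

```bash
python3 -m handwheel '[{"tx":0,"ty":0,"tz":0.01,"rx":0,"ry":0,"rz":0},{"tx":0,"ty":0,"tz":0.01,"rx":0,"ry":0,"rz":0}]' | grep -E 'pos|force'
python3 -m handwheel '[{"tx":0,"ty":0,"tz":0,"rx":0,"ry":0,"rz":0},{"tx":0,"ty":0,"tz":0,"rx":0,"ry":0,"rz":0},{"tx":0,"ty":0,"tz":0,"rx":0,"ry":0,"rz":0},{"tx":0,"ty":0,"tz":0.1,"rx":0,"ry":0,"rz":0},{"tx":0,"ty":0,"tz":0.35,"rx":0,"ry":0,"rz":0},{"tx":0,"ty":0,"tz":0.45,"rx":0,"ry":0,"rz":0},{"tx":0,"ty":0,"tz":0.45,"rx":0,"ry":0,"rz":0}]' 1
python3 - <<'E'
from h import *
im=capture("side")[:,:,::-1]; cv2.imwrite("pics/raw_side4.png",im)
o=cv2.resize(im[170:260,215:305],None,fx=6,fy=6,interpolation=cv2.INTER_CUBIC)
cv2.imwrite("pics/c6.png",np.clip(o*1.6,0,255).astype(np.uint8))
X=np.array([.459,-.036,.08]);print(proj("side",X))
E
```

```text
tool_pos: [0.4587, -0.0351, 0.0761]
ft_force: [-0.7, 0.1, 4.4]
gripper_force: 59.2
t: 8.6
tool_pos: [0.4594, -0.0352, 0.1672]
tool_rot: [0.002, 0.042, 0.999, -0.0]
ft_force: [0.0, -0.2, 0.3]
finger_gap: 0.0853
gripper_force: 0.0
[245.74080244 213.55778108]
```

View pics/c6.png

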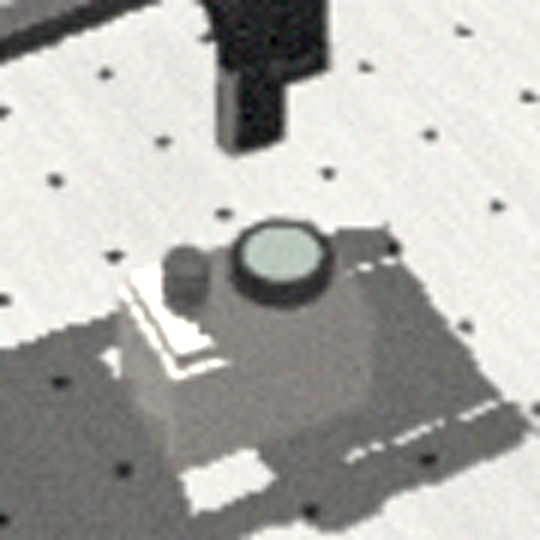

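The head sits on the plate at crop (185,275), so the pin is fully down. I'll go over the block centre and down around its sides.

```bash
python3 -m handwheel '[{"tx":0.12,"ty":-0.01,"tz":-0.05,"rx":0,"ry":0,"rz":0},{"tx":0.12,"ty":-0.01,"tz":-0.25,"rx":0,"ry":0,"rz":0},{"tx":0.12,"ty":-0.01,"tz":-0.45,"rx":0,"ry":0,"rz":0},{"tx":0.12,"ty":-0.01,"tz":-0.6,"rx":0,"ry":0,"rz":0},{"tx":0.12,"ty":-0.01,"tz":-0.68,"rx":0,"ry":0,"rz":0},{"tx":0.12,"ty":-0.01,"tz":-0.68,"rx":0,"ry":0,"rz":0}]'
python3 -m handwheel '[{"tx":0,"ty":0,"tz":0,"rx":0,"ry":0,"rz":0},{"tx":0,"ty":0,"tz":0,"rx":0,"ry":0,"rz":0},{"tx":0,"ty":0,"tz":0,"rx":0,"ry":0,"rz":0},{"tx":0,"ty":0,"tz":0,"rx":0,"ry":0,"rz":0}]' -1
```

```text
t: 9.4
tool_pos: [0.4812, -0.037, 0.0285]
tool_rot: [-0.002, 0.042, 0.999, 0.0]
ft_force: [-0.2, 0.3, 0.3]
finger_gap: 0.0853
gripper_force: 0.0
t: 9.9
tool_pos: [0.4833, -0.0374, 0.0312]
tool_rot: [0.001, 0.042, 0.999, -0.0]
ft_force: [-0.7, -2.1, 6.9]
finger_gap: 0.0491
gripper_force: 62.5
```

```bash
python3 -m handwheel '[{"tx":0,"ty":0,"tz":0.02,"rx":0,"ry":0,"rz":0},{"tx":0,"ty":0,"tz":0.05,"rx":0,"ry":0,"rz":0},{"tx":0.05,"ty":0.25,"tz":0.05,"rx":0,"ry":0,"rz":0.01},{"tx":0.12,"ty":0.5,"tz":0.05,"rx":0,"ry":0,"rz":0.03},{"tx":0.2,"ty":0.7,"tz":0.05,"rx":0,"ry":0,"rz":0.0445},{"tx":0.26,"ty":0.85,"tz":0.05,"rx":0,"ry":0,"rz":0.0445},{"tx":0.27,"ty":0.88,"tz":0.05,"rx":0,"ry":0,"rz":0.0445},{"tx":0.27,"ty":0.88,"tz":0.05,"rx":0,"ry":0,"rz":0.0445}]'
python3 - <<'E'
from h import *
for n in("top","side"): cv2.imwrite("pics/raw_%s5.png"%n,capture(n)[:,:,::-1])
t=cv2.imread("pics/raw_top5.png");s=cv2.imread("pics/raw_side5.png")
o=np.hstack([cv2.resize(t[160:240,180:260],None,fx=5,fy=5,interpolation=cv2.INTER_CUBIC),cv2.resize(s[130:210,200:280],None,fx=5,fy=5,interpolation=cv2.INTER_CUBIC)])
cv2.imwrite("pics/c7.png",np.clip(o*1.4,0,255).astype(np.uint8))
E
```

```text
t: 10.9
tool_pos: [0.5358, 0.1389, 0.0398]
tool_rot: [-0.0, -0.028, 1.0, -0.0]
ft_force: [-0.3, -0.6, -6.3]
finger_gap: 0.0489
gripper_force: 64.4
```

View pics/c7.png

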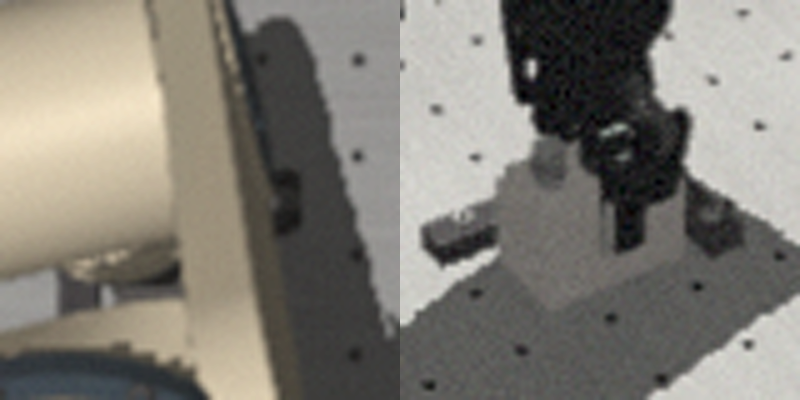

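The block hangs level inside the corner, with the fences visible behind it and clearance on both sides. I'll lower it to the table.

```bash
python3 -m handwheel '[{"tx":0,"ty":0,"tz":-0.02,"rx":0,"ry":0,"rz":0},{"tx":0,"ty":0,"tz":-0.035,"rx":0,"ry":0,"rz":0},{"tx":0,"ty":0,"tz":-0.041,"rx":0,"ry":0,"rz":0},{"tx":0,"ty":0,"tz":-0.041,"rx":0,"ry":0,"rz":0}]'
python3 -m handwheel '[{"tx":0.01,"ty":0,"tz":0,"rx":0,"ry":0,"rz":0},{"tx":0.03,"ty":0.002,"tz":0,"rx":0,"ry":0,"rz":0},{"tx":0.03,"ty":0.002,"tz":0,"rx":0,"ry":0,"rz":0}]'
```

```text
t: 11.5
tool_pos: [0.5363, 0.1387, 0.0316]
tool_rot: [-0.0, -0.027, 1.0, -0.0]
ft_force: [-0.1, -0.0, -6.9]
finger_gap: 0.0488
gripper_force: 64.5
t: 11.88
tool_pos: [0.5431, 0.1394, 0.0318]
tool_rot: [0.0, -0.027, 1.0, 0.0]
ft_force: [0.1, 0.3, -6.4]
finger_gap: 0.0493
gripper_force: 64.5
```

```bash
for i in 1 2 3; do python3 -m handwheel '[{"tx":0.006,"ty":0,"tz":0,"rx":0,"ry":0,"rz":0},{"tx":0.012,"ty":0.001,"tz":0,"rx":0,"ry":0,"rz":0},{"tx":0.012,"ty":0.001,"tz":0,"rx":0,"ry":0,"rz":0}]' | grep -E "pos|ft"; done
```

```text
tool_pos: [0.5449, 0.1395, 0.0317]
ft_force: [0.7, 0.0, -6.1]
tool_pos: [0.5474, 0.1397, 0.0317]
ft_force: [0.1, -0.3, -6.4]
tool_pos: [0.5498, 0.1399, 0.0317]
ft_force: [-0.3, -0.0, -5.6]
```

```bash
for i in 1 2; do python3 -m handwheel '[{"tx":0.005,"ty":0,"tz":0,"rx":0,"ry":0,"rz":0},{"tx":0.01,"ty":0.001,"tz":0,"rx":0,"ry":0,"rz":0},{"tx":0.01,"ty":0.001,"tz":0,"rx":0,"ry":0,"rz":0}]' | grep -E "pos|ft"; done
```

```text
tool_pos: [0.5511, 0.14, 0.0315]
ft_force: [-2.3, -0.6, -4.5]
tool_pos: [0.5513, 0.1399, 0.0314]
ft_force: [-9.4, -0.3, 2.9]
```

```bash
python3 -m handwheel '[{"tx":-0.02,"ty":0,"tz":0,"rx":0,"ry":0,"rz":0},{"tx":-0.021,"ty":0.02,"tz":0,"rx":0,"ry":0,"rz":0},{"tx":-0.023,"ty":0.05,"tz":0,"rx":0,"ry":0,"rz":0},{"tx":-0.023,"ty":0.05,"tz":0,"rx":0,"ry":0,"rz":0}]' | grep -E "pos|ft"
for i in 1 2; do python3 -m handwheel '[{"tx":0,"ty":0.006,"tz":0,"rx":0,"ry":0,"rz":0},{"tx":0,"ty":0.012,"tz":0,"rx":0,"ry":0,"rz":0},{"tx":0,"ty":0.012,"tz":0,"rx":0,"ry":0,"rz":0}]' | grep -E "pos|ft"; done
```

```text
tool_pos: [0.5494, 0.151, 0.0317]
ft_force: [0.4, -0.6, -6.2]
tool_pos: [0.549, 0.1527, 0.0317]
ft_force: [0.0, 0.1, -6.8]
tool_pos: [0.549, 0.1552, 0.0317]
ft_force: [0.4, 0.6, -6.3]
```

```bash
for i in 1 2 3; do python3 -m handwheel '[{"tx":0,"ty":0.004,"tz":0,"rx":0,"ry":0,"rz":0},{"tx":0,"ty":0.008,"tz":0,"rx":0,"ry":0,"rz":0},{"tx":0,"ty":0.008,"tz":0,"rx":0,"ry":0,"rz":0}]' | grep -E "pos|ft"; done
```

```text
tool_pos: [0.549, 0.1561, 0.0317]
ft_force: [1.3, -4.6, -4.5]
tool_pos: [0.549, 0.1563, 0.0317]
ft_force: [2.1, -13.7, -3.7]
tool_pos: [0.5491, 0.1566, 0.0318]
ft_force: [4.0, -22.0, -2.2]
```

```bash
python3 -m handwheel '[{"tx":0,"ty":-0.03,"tz":0,"rx":0,"ry":0,"rz":0},{"tx":0,"ty":-0.03,"tz":-0.005,"rx":0,"ry":0,"rz":0},{"tx":0,"ty":-0.03,"tz":-0.007,"rx":0,"ry":0,"rz":0},{"tx":0,"ty":-0.03,"tz":-0.007,"rx":0,"ry":0,"rz":0}]' | grep -E "pos|rot|ft"
python3 -m handwheel '[{"tx":0.006,"ty":0,"tz":0,"rx":0,"ry":0,"rz":0},{"tx":0.012,"ty":0,"tz":0,"rx":0,"ry":0,"rz":0},{"tx":0.012,"ty":0,"tz":0,"rx":0,"ry":0,"rz":0}]' | grep -E "pos|rot|ft"
```

```text
tool_pos: [0.5491, 0.1534, 0.0312]
tool_rot: [0.0, -0.027, 1.0, -0.0]
ft_force: [-3.3, -7.9, 7.8]
tool_pos: [0.5492, 0.1535, 0.0313]
tool_rot: [-0.002, -0.027, 1.0, -0.001]
ft_force: [-13.3, -6.4, 16.9]
```

```bash
python3 -m handwheel '[{"tx":0,"ty":0,"tz":0.006,"rx":0,"ry":0,"rz":0},{"tx":0,"ty":0,"tz":0.006,"rx":0,"ry":0,"rz":0},{"tx":0.01,"ty":0,"tz":0.006,"rx":0,"ry":0,"rz":0},{"tx":0.01,"ty":0,"tz":0.006,"rx":0,"ry":0,"rz":0}]' | grep -E "pos|rot|ft"
python3 -m handwheel '[{"tx":0,"ty":0.009,"tz":0,"rx":0,"ry":0,"rz":0},{"tx":0,"ty":0.018,"tz":0,"rx":0,"ry":0,"rz":0},{"tx":0,"ty":0.018,"tz":0,"rx":0,"ry":0,"rz":0}]' | grep -E "pos|rot|ft"
```

```text
tool_pos: [0.5503, 0.1539, 0.0314]
tool_rot: [-0.003, -0.027, 1.0, -0.0]
ft_force: [-14.7, -1.0, 10.6]
tool_pos: [0.5502, 0.1551, 0.0314]
tool_rot: [-0.003, -0.028, 1.0, -0.002]
ft_force: [-11.7, -15.1, 15.1]
```

```bash
python3 -m handwheel '[{"tx":-0.013,"ty":0,"tz":0.006,"rx":0,"ry":0,"rz":0},{"tx":-0.013,"ty":0,"tz":0.006,"rx":0,"ry":0,"rz":0},{"tx":-0.013,"ty":0.006,"tz":0.006,"rx":0,"ry":0,"rz":0},{"tx":-0.013,"ty":0.006,"tz":0.006,"rx":0,"ry":0,"rz":0}]' | grep -E "pos|rot|ft"
python3 -m handwheel '[{"tx":0.008,"ty":0.0,"tz":0,"rx":0,"ry":0,"rz":0},{"tx":0.015,"ty":0,"tz":0,"rx":0,"ry":0,"rz":0},{"tx":0.015,"ty":0,"tz":0,"rx":0,"ry":0,"rz":0}]' | grep -E "pos|rot|ft"
```

```text
tool_pos: [0.5501, 0.1565, 0.0321]
tool_rot: [-0.001, -0.029, 1.0, -0.002]
ft_force: [-0.4, -15.6, -3.2]
tool_pos: [0.5503, 0.1564, 0.0317]
tool_rot: [-0.004, -0.029, 1.0, -0.002]
ft_force: [-10.2, -13.2, 3.4]
```

Both contacts are at home (x 0.5503, y 0.1564). I'll correct the small lean, raise the push on both fences together and press the block lightly onto the table.

```bash
python3 -m handwheel '[{"tx":0.005,"ty":0.005,"tz":-0.003,"rx":0.001,"ry":-0.002,"rz":0},{"tx":0.01,"ty":0.01,"tz":-0.005,"rx":0.002,"ry":-0.004,"rz":0},{"tx":0.01,"ty":0.01,"tz":-0.005,"rx":0.002,"ry":-0.004,"rz":0}]' | grep -E "pos|rot|ft|gap"
python3 - <<'E'
from plant import r
s=r.sense();print(s["ft_force"],s["ft_torque"],s["tool_rot"],s["tool_pos"])
E
```

```text
tool_pos: [0.5502, 0.1565, 0.0313]
tool_rot: [0.001, -0.029, 1.0, -0.0]
ft_force: [-18.4, -25.4, 21.7]
finger_gap: 0.0489
[-18.35254652 -25.40102293  21.72397724] [-4.37436827  3.04283094  0.63415428] [ 5.45076594e-04 -2.88500390e-02  9.99583507e-01 -4.36833446e-04] [0.55019087 0.15651278 0.03133065]
```

```bash
python3 -m handwheel '[{"tx":0,"ty":-0.015,"tz":0.006,"rx":0,"ry":0,"rz":0},{"tx":0.01,"ty":-0.015,"tz":0.006,"rx":0,"ry":-0.001,"rz":0},{"tx":0.02,"ty":-0.015,"tz":0.006,"rx":0,"ry":-0.003,"rz":0},{"tx":0.02,"ty":-0.015,"tz":0.006,"rx":0,"ry":-0.003,"rz":0}]' | grep -E "pos|rot|ft|gap"
python3 -m handwheel '[{"tx":0,"ty":0.008,"tz":0,"rx":0.001,"ry":0,"rz":0},{"tx":0,"ty":0.018,"tz":0,"rx":0.002,"ry":0,"rz":0},{"tx":0,"ty":0.025,"tz":0,"rx":0.002,"ry":0,"rz":0},{"tx":0,"ty":0.025,"tz":0,"rx":0.002,"ry":0,"rz":0}]' | grep -E "pos|rot|ft|gap"
```

```text
tool_pos: [0.5503, 0.1561, 0.0313]
tool_rot: [0.002, -0.028, 1.0, 0.001]
ft_force: [-31.0, -3.4, 18.3]
finger_gap: 0.0489
tool_pos: [0.5503, 0.1565, 0.0313]
tool_rot: [0.001, -0.029, 1.0, 0.001]
ft_force: [-26.5, -33.6, 24.8]
finger_gap: 0.0489
```

```bash
python3 -m handwheel '[{"tx":0.004,"ty":0.003,"tz":0.005,"rx":0,"ry":0,"rz":0},{"tx":0.007,"ty":0.006,"tz":0.007,"rx":0,"ry":0,"rz":0},{"tx":0.007,"ty":0.006,"tz":0.007,"rx":0,"ry":0,"rz":0},{"tx":0.007,"ty":0.006,"tz":0.007,"rx":0,"ry":0,"rz":0}]'
python3 - <<'E'
from h import *
for n in("top","side"): cv2.imwrite("pics/raw_%s6.png"%n,capture(n)[:,:,::-1])
t=cv2.imread("pics/raw_top6.png");s=cv2.imread("pics/raw_side6.png")
o=np.hstack([cv2.resize(t[160:240,180:260],None,fx=5,fy=5,interpolation=cv2.INTER_CUBIC),cv2.resize(s[130:210,200:280],None,fx=5,fy=5,interpolation=cv2.INTER_CUBIC)])
cv2.imwrite("pics/c8.png",np.clip(o*1.5,0,255).astype(np.uint8))
E
```

```text
t: 20.62
tool_pos: [0.5503, 0.1566, 0.0314]
tool_rot: [-0.0, -0.029, 1.0, 0.0]
ft_force: [-26.7, -38.0, 14.8]
finger_gap: 0.0494
gripper_force: 68.0
```

View pics/c8.png

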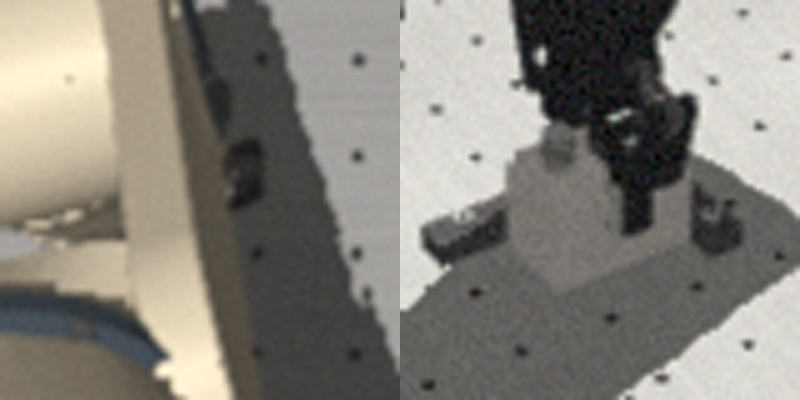

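The block sits against both fences, with the pin head seated at crop (560,145). I'll add a bit more push in x, then hand in.

```bash
python3 -m handwheel '[{"tx":0.007,"ty":0,"tz":0,"rx":0,"ry":0,"rz":0},{"tx":0.014,"ty":0,"tz":0.002,"rx":0,"ry":-0.001,"rz":0},{"tx":0.018,"ty":0,"tz":0.003,"rx":0,"ry":-0.002,"rz":0},{"tx":0.018,"ty":0,"tz":0.003,"rx":0,"ry":-0.002,"rz":0},{"tx":0.018,"ty":0,"tz":0.003,"rx":0,"ry":-0.002,"rz":0}]'
```

```text
t: 21.35
tool_pos: [0.5503, 0.1566, 0.0314]
tool_rot: [-0.0, -0.029, 1.0, -0.0]
ft_force: [-37.3, -34.8, 22.3]
finger_gap: 0.0489
gripper_force: 68.8
```

```bash
python3 -c "
from plant import r
print(r.close_job())"
```

```text
the job is handed in; nothing more can be done
None
```

The job is handed in at about 21 s: the pin is fully down through the lens plate and block, and the block is held in the corner at about 37 N in x and 35 N in y at the wrist, though friction hides how much of that reaches each fence.

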